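# Balance two mallet heads and seat the leaded one

### The job

Two turned mallet heads look alike, but only one has its lead core: stand them on opposite pans of the little pivot balance, let go and see which side drops. Then take the head that dropped and seat it upright, fully down in the recess of the holding cradle, leaving the other standing on its pan. Use a light touch on the balance and the soft wood of the cradle, keep the heads upright, and leave the mallet, the glue bottle and the gouge where they are.

Things in the scene. Friction and masses are not known exactly. Their poses are not given: they have to be found in the camera images.
- head_a: a turned beech mallet head, an upright cylinder 40 mm in diameter and 64 mm tall, the top 9 mm tapering to 33 mm; origin at the centre of its underside, z up. The two heads look the same; one of them (either) holds a lead core and weighs 140 to 210 g, the other 65 to 90 g. 
- head_b: a turned beech mallet head, an upright cylinder 40 mm in diameter and 64 mm tall, the top 9 mm tapering to 33 mm; origin at the centre of its underside, z up. The two heads look the same; one of them (either) holds a lead core and weighs 140 to 210 g, the other 65 to 90 g. 
- balance: pivot balance fixed to the bench: dark wooden foot 100 x 90 x 12 mm, two brass cheeks 80 mm high in the middle, a brass beam 190 mm long along its y axis, and a round pan on each end, kept level by a parallel link; origin under the centre of the foot, z up. The beam pivots 70 mm above the bench about the balance's x axis.
- pan_p (a point): centre of the top face of the balance pan on the balance's +y side: a flat level cork-faced disc 68 mm across without a rim, 100 mm from the pivot, 84 mm above the bench when the beam is level.
- pan_n (a point): centre of the top face of the like pan on the balance's -y side.
- beam (a joint): tilt of the balance beam in rad, 0 level, stops at -0.12 and +0.12 (12 mm of pan travel up or down). Positive: the pan on the +y side is up and the one on the -y side is down. The empty beam turns freely with light damping and stays where it is left, at any tilt.
- cradle: wooden holding cradle fixed to the bench, 230 (its x) by 96 mm (its y), origin under its centre, z up. An open-ended channel 44 mm wide runs along x between rails 26 mm wide, tops 28 mm high. Its floor is a plywood seat plate, top 20 mm high, 180 mm long. Grip the head 40 mm or more above its underside to clear the rails. Over 30 N bruises the wood.
- channel (a point): middle of the channel, fixed to the cradle, at the height of the seat plate's top. The clamped plate has one square-edged recess, 44 mm long in x, as wide as the channel, 12 mm deep. Its centre is anywhere within 20 mm of this point along the cradle's x and is not measured: see it, or feel for it by sliding the head under a light load of 3 to 6 N until it drops.
- mallet: bystander: turned wooden carver's mallet standing on its head, 76 mm wide, 205 mm tall; origin at the centre of its underside
- glue: bystander: grey plastic glue bottle, 52 mm in diameter, 140 mm tall; origin at the centre of its underside
- gouge: bystander: gouge with a wooden handle lying on the bench, 220 mm long along its x; origin near its middle
Things that resemble listed ones, but are neither listed nor needed, are in the scene too. Leave any pink look-alike of the head_a alone. What is shaped like the head_b but green is not meant.

How it is judged (in metres and radians):
On the way:
1. the two heads stand on opposite pans, let go, and the beam has come to rest with one side down (((horizontal distance between head_a and pan_p below 0.02 m and z of head_a in the frame of pan_p between -0.005 and 0.006 m and horizontal distance between head_b and pan_n below 0.02 m and z of head_b in the frame of pan_n between -0.005 and 0.006 m) or (horizontal distance between head_b and pan_p below 0.02 m and z of head_b in the frame of pan_p between -0.005 and 0.006 m and horizontal distance between head_a and pan_n below 0.02 m and z of head_a in the frame of pan_n between -0.005 and 0.006 m)) and (value of joint beam above 0.09 rad or value of joint beam below -0.09 rad) and velocity of joint beam between -0.05 and 0.05 rad/s and contact force between the fingers and head_a below 0.05 N and contact force between the fingers and head_b below 0.05 N), for 0.3 s.
At the end, for the whole second after the job is handed in: The heavier head (over 115 g) stands upright within 0.1 rad, at rest, on the bottom of the cradle's recess (underside below 13 mm, within 6 mm of the channel's middle line); the lighter head stands at rest on one of the pans, within 20 mm of its centre (((z of head_a in the frame of cradle between 0.004 and 0.013 m and y of head_a in the frame of cradle between -0.006 and 0.006 m and x of head_a in the frame of cradle between -0.03 and 0.03 m and angle between each of head_a, head_b's own z axis and vertical below 0.1 rad and contact force between head_a and cradle above 1.13 N and linear speed of each of head_a, head_b below 0.02 m/s and ((horizontal distance between head_b and pan_p below 0.02 m and z of head_b in the frame of pan_p between -0.005 and 0.006 m) or (horizontal distance between head_b and pan_n below 0.02 m and z of head_b in the frame of pan_n between -0.005 and 0.006 m))) or (z of head_b in the frame of cradle between 0.004 and 0.013 m and y of head_b in the frame of cradle between -0.006 and 0.006 m and x of head_b in the frame of cradle between -0.03 and 0.03 m and angle between each of head_b, head_a's own z axis and vertical below 0.1 rad and contact force between head_b and cradle above 1.13 N and linear speed of each of head_b, head_a below 0.02 m/s and ((horizontal distance between head_a and pan_p below 0.02 m and z of head_a in the frame of pan_p between -0.005 and 0.006 m) or (horizontal distance between head_a and pan_n below 0.02 m and z of head_a in the frame of pan_n between -0.005 and 0.006 m))))); the robot touches nothing.
It fails at once if a head was pressed against the cradle with more than 30 N (contact force between any of head_a, head_b and cradle above 30 N).
It fails at once if the balance was loaded with more than 20 N (contact force between anything else and balance above 20 N).
It fails at once if a head was knocked over (angle between any of head_a, head_b's own z axis and vertical above 0.7 rad).
It fails at once if a bystander was moved by more than 20 mm (distance of any of mallet, glue, gouge from where it was at the start of the episode above 0.02 m).
It also fails if it takes over 72 s, if anything falls off the work surface, if the arm or the gripper's body presses on something with over 40 N, if the wrist force passes 120 N, or if a joint passes its speed limit or range.

### The arm

A 6-joint arm with a two-finger parallel gripper is mounted at the origin on the work surface. World frame = base frame: x ahead of the robot, y to its left, z up, the work surface at z = 0. Lengths are in m, angles in degrees, forces in N, time in s.
With the tool pointing down it reaches from about 0.35 to 0.875 m from the base axis. Payload 4.2 kg.
Tool frame: the origin (TCP) lies on the centre line of the jaws, within the pads' length; the fingertips stand 19 mm ahead of it and the grasp point (between the pads) is the TCP; z points along the fingers, y is the line along which they close (so a half turn about z gives the same grasp; the last joint's range is limited). The gripper opens to 87 mm and grips with 3 to 60 N. Pads are 19 mm wide; open, the fingers measure 117 mm over their backs; the gripper's body (75 mm by 190 mm) begins 51 mm behind the grasp point.
Start: joints at [-53.308, 22.042, 0.453, 0, -68.411, -14.817], TCP at [0.233, -0.58, 0.242] pointing down, gripper open.
Joint ranges: [-179.83, 179.83], [-69.29, 118.12], [-61.27, 80.66], [-181.25, 117.63], [-171.15, -9.14], [-177.46, 177.46]. Speed limits (degrees/s): [159.86, 159.86, 180, 180, 180, 180].

### API

Orientations are given as a 3x3 rotation matrix whose columns are the frame's x, y, z axes.
In Python, from station import sense, capture, finish_job, search_frame, masks_of gives the robot as it stands.
- The arm moves only by the tool drive_tool, never from a script. Its argument "rows" is a list of rows, each a list of 7 numbers: the opening in per cent of the stroke, from 0 (shut) to 100 (fully open), then the shift along the world's x, y, z in mm, then the turn, a rotation vector about the world's x, y, z in rad. In form: [[fingers, dx, dy, dz, wx, wy, wz], ...]. A call has 1 to 5 rows; each row shifts and turns the commanded pose from where the row before left it; what a row does not reach is not made up. A row lasts 1/12 s, in which the tool goes at most 41.7 mm and 7.16 degrees, less where a joint would pass 70% of its speed; a pose out of reach is approached as far as the arm can. A call is refused whole if a number of a shift passes 41.7 or a number of a turn 0.125, either way. A call with a gripper value outside its range is refused whole. The fingers move at their own pace and stop on an object; the grip force is fixed at half the most. Time passes only in rows, so rows that do not move let the fingers close. It gives the time, the measured TCP pose, the force, the opening and the grip force at its end, in the units of the state.
- sense(): the state, without advancing time (a new reading comes with each control period).
- capture(name): name is "side" or "top"; returns a dict with "frame" (400x640x3 uint8, red, green, blue), "z_map" (400x640 float32, m along the optical axis (not along the pixel's ray), 0 where there is no reading), "fx", "fy", "cx", "cy" (pixels), "distortion" ([k1, k2, p1, p2, k3] as OpenCV has them; the pictures are not rectified), "R" (3x3) and "t" (3): a world point X has camera coordinates R X + t. Camera axes: x right, y down, z forward; pixel columns grow to the right and rows downward; lengths in m; the calibration is good to about 2 mm. A picture is of the moment at which its call begins.
- finish_job(): hands the job in; it is judged then, once.
Trained networks look in a picture, given as the dict that the camera call returned (one of the last four; its "shot" number tells which), for a name from the list of things; names that differ only in an ending like _2 or _b are one class to them, and where a whole thing is asked for, a point or a joint stands for the part that bears it (a point fixed in the world has none). Each returns a list of dicts, best first, with "p" (0 to 1); they miss things now and then, are a little off and sometimes report something else, mostly with a low value. They report only what shows in the picture. A call takes as long as a camera call. They do not tell look-alikes from the thing itself.
- search_frame(label, picture): "xy" ([column, row] in pixels, amid what is visible of it).
- masks_of(label, picture): "region" (400x640 bool, what is visible of it) and "xy" ([column, row] in pixels, amid what is visible of it).
The state is a dict: "time_s": time; "joints": joint angles; "joint_velocities": joint speeds; "effort": joint torques, N m; "tcp_pos": TCP position; "ee_rot": TCP orientation; "wrist_force": force on the tool from outside, world axes, zero at the start; "moment": the same for the moment, N m; "gripper_width": opening from 0.0 (shut) to 1.0 (fully open); "gripper_force": force on a finger pad.
Only numpy, scipy, OpenCV 4.12 (cv2) and the standard library are available. Lean on these libraries where they do the work, as an engineer would, in place of code of your own. Each camera call takes 0.05 s, during which the arm holds its last target. There are 200 camera calls.

## Working session

There is one attempt and no reset: what is moved stays moved. The work goes in short steps, Python scripts to look and compute and a tool call to move; the robot and the scene stay as the last step left them, time stands still between calls to the robot, and variables do not carry over. Pictures are saved under pics/ and viewed, at most 10 in all, crops included, and the job is handed in when it is done.

Besides the shell and the picture viewer there is one more tool, called after "Emit:" as name([rows], argument=value, ...), one row to a line, values as JSON. drive_tool: Moves the arm, as the interface text tells. Its arguments: {"type":"object","properties":{"rows":{"type":"array"}},"required":["rows"]}

```bash
mkdir -p pics; cat > h.py <<'E'
import numpy as np, cv2
from station import *
def save(p,n): cv2.imwrite(f'pics/{n}.png',p['frame'][:,:,::-1])
def K(p): return np.array([[p['fx'],0,p['cx']],[0,p['fy'],p['cy']],[0,0,1.]])
def rays(p,px):
    u=cv2.undistortPoints(np.array(px,float).reshape(-1,1,2),K(p),np.array(p['distortion'],float)).reshape(-1,2)
    return np.c_[u,np.ones(len(u))]
def cloud(p,mask):
    v,u=np.nonzero(mask&(p['z_map']>0)); r=rays(p,np.c_[u,v])*p['z_map'][v,u][:,None]
    return (r-np.array(p['t']))@np.array(p['R']), np.c_[u,v]
def proj(p,X):
    return cv2.projectPoints(np.array(X,float).reshape(-1,3),cv2.Rodrigues(np.array(p['R'],float))[0],np.array(p['t'],float),K(p),np.array(p['distortion'],float))[0].reshape(-1,2)
E
python3 - <<'E'
from h import *
for n in ('top','side'):
    p=capture(n); save(p,n+'0')
    for l in ['head_a','balance','pan_p','cradle','mallet','glue','gouge']:
        for d in masks_of(l,p):
            if d['p']<.2 or d['region'].sum()<20: continue
            X,_=cloud(p,d['region']); 
            if len(X)==0: continue
            q=np.percentile(X,[2,50,98],axis=0).round(3)
            c=np.median(p['frame'][d['region']],axis=0)
            print(n,l,round(d['p'],2),np.round(d['xy']),q.tolist(),c)
E
```

```text
top head_a 0.67 [325. 254.] [[0.432, -0.063, 0.034], [0.449, -0.046, 0.064], [0.468, -0.03, 0.07]] [136.  80.  37.]
top head_a 0.57 [304. 284.] [[0.348, 0.003, 0.002], [0.367, 0.021, 0.064], [0.386, 0.041, 0.069]] [ 23. 128.  46.]
top head_a 0.51 [337. 282.] [[0.348, -0.081, 0.053], [0.364, -0.062, 0.064], [0.383, -0.044, 0.069]] [217. 111. 140.]
top head_a 0.49 [281. 253.] [[0.425, 0.065, 0.013], [0.443, 0.081, 0.064], [0.463, 0.101, 0.07]] [130.  76.  35.]
top balance 0.85 [282. 209.] [[0.527, -0.024, 0.009], [0.571, 0.094, 0.074], [0.62, 0.218, 0.097]] [150. 107.  46.]
top pan_p 0.68 [244. 210.] [[0.531, 0.165, 0.07], [0.56, 0.195, 0.076], [0.591, 0.226, 0.08]] [163. 115.  58.]
top pan_p 0.58 [313. 200.] [[0.558, -0.028, 0.09], [0.586, 0.0, 0.095], [0.614, 0.03, 0.099]] [165. 117.  59.]
top pan_p 0.51 [344. 136.] [[0.728, -0.114, 0.027], [0.75, -0.079, 0.1], [0.785, -0.05, 0.201]] [137. 105.  58.]
top cradle 0.75 [422. 224.] [[0.431, -0.359, 0.006], [0.536, -0.303, 0.026], [0.649, -0.241, 0.033]] [142.  83.  38.]
top cradle 0.35 [283. 254.] [[0.425, 0.065, 0.001], [0.443, 0.082, 0
[... 1316 characters left out ...]
.  88.]
side mallet 0.32 [313. 194.] [[0.556, -0.101, 0.002], [0.585, 0.005, 0.094], [0.615, 0.032, 0.097]] [152. 118.  81.]
side glue 0.65 [363. 337.] [[0.43, 0.394, 0.001], [0.456, 0.421, 0.08], [0.48, 0.431, 0.142]] [108. 104. 100.]
side glue 0.62 [340. 169.] [[0.424, -0.368, 0.002], [0.535, -0.283, 0.023], [0.651, -0.235, 0.031]] [135.  96.  66.]
side gouge 0.73 [360. 145.] [[0.416, -0.564, 0.003], [0.468, -0.507, 0.02], [0.52, -0.484, 0.029]] [169. 138.  98.]
side gouge 0.55 [342. 169.] [[0.427, -0.355, 0.003], [0.534, -0.282, 0.023], [0.649, -0.235, 0.031]] [135.  96.  66.]
side gouge 0.43 [314. 237.] [[0.532, -0.049, 0.002], [0.57, 0.154, 0.076], [0.61, 0.228, 0.096]] [153. 120.  81.]
```

View pics/top0.png

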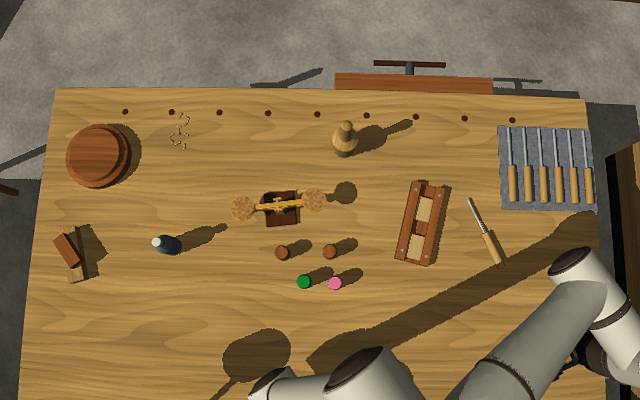

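```bash
python3 - <<'E'
from h import *
p=capture('top'); s=capture('side')
P=np.vstack([cloud(q,np.ones((400,640),bool))[0] for q in (p,s)])
# heads: tops disc
for c in [(.449,-.046),(.443,.083)]:
    for q in (p,s):
        X,_=cloud(q,np.ones((400,640),bool))
        m=(abs(X[:,0]-c[0])<.03)&(abs(X[:,1]-c[1])<.03)&(X[:,2]>.058)
        Y=X[m]; print('head',cv2.minEnclosingCircle(Y[:,:2].astype(np.float32)),Y[:,2].max())
for c in [(.56,.196),(.586,.001)]:
    for q in (p,s):
        X,_=cloud(q,np.ones((400,640),bool))
        m=(abs(X[:,0]-c[0])<.045)&(abs(X[:,1]-c[1])<.045)&(X[:,2]>.068)
        Y=X[m]; print('pan',cv2.minEnclosingCircle(Y[:,:2].astype(np.float32)),np.median(Y[:,2]))
# cradle
for q in (p,s):
    X,_=cloud(q,np.ones((400,640),bool))
    m=(X[:,0]>.4)&(X[:,0]<.69)&(X[:,1]>-.40)&(X[:,1]<-.2)&(X[:,2]>.023)&(X[:,2]<.045)
    print('cr',cv2.minAreaRect(X[m][:,:2].astype(np.float32)),m.sum())
    m=(X[:,0]>.4)&(X[:,0]<.69)&(X[:,1]>-.40)&(X[:,1]<-.2)&(X[:,2]>.004)&(X[:,2]<.045)
    Y=X[m]; r=cv2.minAreaRect(Y[:,:2].astype(np.float32)); print(r)
# crop view of cradle
cv2.imwrite('pics/cr.png',cv2.resize(np.vstack([p['frame'][170:270,370:500],s['frame'][120:220,275:405]])[:,:,::-1],None,fx=3,fy=3,interpolation=cv2.INTER_CUBIC))
print(sense()['ee_rot'],sense()['time_s'])
E
```

```text
head ((0.4511032700538635, -0.046724580228328705), 0.019343646243214607) 0.07036094058541462
head ((0.44969505071640015, -0.04421762004494667), 0.01870221458375454) 0.06739476756232791
head ((0.4437956213951111, 0.08547653257846832), 0.019369136542081833) 0.06997342490637933
head ((0.4416707754135132, 0.08729338645935059), 0.02001100592315197) 0.06718443347454486
pan ((0.5632405281066895, 0.19049660861492157), 0.03937040641903877) 0.07564160814771885
pan ((0.5615022778511047, 0.19208914041519165), 0.04051407054066658) 0.07558203244948897
pan ((0.5880725979804993, 0.006730273365974426), 0.03978126868605614) 0.09419828091254978
pan ((0.5851256251335144, 0.007393218576908112), 0.03875748813152313) 0.09433418330466317
cr ((0.5409493446350098, -0.3044849634170532), (0.09784343838691711, 0.23123399913311005), 76.99979400634766) 1674
((0.5452524423599243, -0.30034029483795166), (0.2893272042274475, 0.19923558831214905), 0.052713606506586075)
cr ((0.5385086536407471, -0.30250242352485657), (0.10174312442541122, 0.23044539988040924), 76.84664154052734) 672
((0.5435817837715149, -0.3016700744628906), (0.28337734937667847, 0.1906510442495346), 0.9528299570083618)
[[-9.28005427e-01 -3.72566673e-01  4.17745949e-05]
 [-3.72566674e-01  9.28005427e-01 -3.90764042e-05]
 [-2.42084849e-05 -5.18269370e-05 -9.99999998e-01]] 0.9
```

View pics/cr.png

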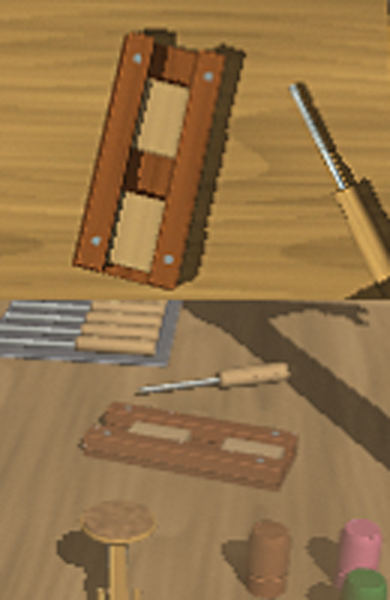

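The top picture shows the two wooden heads at px (282,252) and (330,252), with green at (304,282) and pink at (335,283). The pans are at (243,209) and (314,200). The cradle is at (422,224), and its dark recess, between the two light plates, is near (422,227).

```bash
cat >> h.py <<'E'
def onplane(p,px,z):
    R=np.array(p['R']);t=np.array(p['t']); d=rays(p,px)@R; o=-R.T@t
    return o+d*((z-o[2])/d[:,2])[:,None]
E
python3 - <<'E'
from h import *
p=capture('top')
f=p['frame'].astype(int); sub=np.zeros((400,640),bool); sub[175:268,392:452]=1
m=sub&(f[:,:,2]>85)&(f[:,:,0]>150)
n,l,st,c=cv2.connectedComponentsWithStats(m.astype(np.uint8))
C=np.array([.5397,-.3035]); a=np.deg2rad(-13.1); ex=np.array([np.cos(a),np.sin(a)]); ey=np.array([-ex[1],ex[0]])
for i in range(1,n):
    if st[i,4]>150:
        v,u=np.nonzero(l==i); X=onplane(p,np.c_[u,v],.02)[:,:2]-C
        x=X@ex;y=X@ey
        print(st[i],np.percentile(x,[1,5,50,95,99]).round(4),np.percentile(y,[1,5,50,95,99]).round(4))
# rail tops outline: brownish
X,px=cloud(p,sub); Y=X[:,:2]-C; x=Y@ex;y=Y@ey
m=(X[:,2]>.024)&(X[:,2]<.04)&(abs(x)<.125)&(abs(y)<.06)
print(np.percentile(x[m],[1,99]),np.percentile(y[m],[1,99]))
h,e=np.histogram(y[m],bins=24,range=(-.06,.06));print(h)
m=(abs(y)<.012)&(abs(x)<.1)
for b in np.arange(-.1,.1,.01):
    k=m&(x>=b)&(x<b+.01); print(round(b,2),np.median(X[k,2]).round(4),end='; ')
E
```

```text
[416 197  16  25 278] [0.0094 0.0122 0.0406 0.0714 0.0743] [-0.0211 -0.0194 -0.0036  0.0122  0.014 ]
[407 234  18  26 315] [-0.1027 -0.1002 -0.0702 -0.0398 -0.0371] [-0.0217 -0.0199 -0.003   0.014   0.0156]
[-0.11252511  0.11359906] [-0.04875077  0.0475223 ]
[  0   1 101 136 143 135 138  75  14  15  15  14   9   8  11  12 100 134
 145 137 135  96   0   0]
-0.1 0.022; -0.09 0.0218; -0.08 0.021; -0.07 0.0229; -0.06 0.0224; -0.05 0.0208; -0.04 0.0176; -0.03 0.0093; -0.02 0.0089; -0.01 0.0095; -0.0 0.0111; 0.01 0.0226; 0.02 0.022; 0.03 0.0212; 0.04 0.0211; 0.05 0.0216; 0.06 0.0217; 0.07 0.0213; 0.08 0.0109; 0.09 0.0083;
```

Emit:
drive_tool([
  [100, 14.5, 35.6, -6, 0, 0, 0],
  [100, 14.5, 35.6, -6, 0, 0, 0],
  [100, 14.5, 35.6, -6, 0, 0, 0],
  [100, 14.5, 35.6, -6, 0, 0, 0],
  [100, 14.5, 35.6, -6, 0, 0, 0],
])

```text
time_s: 1.37
tcp_pos: [0.3056, -0.4005, 0.2114]
ee_rot: [[-0.928, -0.372, 0.0], [-0.372, 0.928, -0.0], [-0.0, -0.0, -1.0]]
wrist_force: [0.9, 0.9, 0.5]
gripper_width: 1.001
gripper_force: 0.0
```

Emit:
drive_tool([
  [100, 14.5, 35.6, -6, 0, 0, 0],
  [100, 14.5, 35.6, -6, 0, 0, 0],
  [100, 14.5, 35.6, -6, 0, 0, 0],
  [100, 14.5, 35.6, -6, 0, 0, 0],
  [100, 14.5, 35.6, -6, 0, 0, 0],
])

```text
time_s: 1.78
tcp_pos: [0.3783, -0.2223, 0.1817]
ee_rot: [[-0.928, -0.373, 0.001], [-0.373, 0.928, -0.0], [-0.001, -0.001, -1.0]]
wrist_force: [0.7, 0.0, 0.2]
gripper_width: 1.003
gripper_force: 0.0
```

Emit:
drive_tool([
  [100, 14.5, 35.6, -6, 0, 0, 0],
  [100, 14.5, 35.6, -6, 0, 0, 0],
  [100, 14.5, 35.6, -6, 0, 0, 0],
  [100, 14.5, 35.6, -6, 0, 0, 0],
  [100, 14.5, 35.6, -6, 0, 0, 0],
])

```text
time_s: 2.2
tcp_pos: [0.4509, -0.044, 0.1517]
ee_rot: [[-0.928, -0.373, 0.001], [-0.373, 0.928, 0.0], [-0.001, -0.0, -1.0]]
wrist_force: [0.4, -0.4, 0.4]
gripper_width: 1.0
gripper_force: 0.0
```

Emit:
drive_tool([
  [100, -1, -1.5, -25, 0, 0, 0],
  [100, 0, 0, -28, 0, 0, 0],
  [100, 0, 0, -28, 0, 0, 0],
  [100, 0, 0, -25, 0, 0, 0],
  [100, 0, 0, 0, 0, 0, 0],
])

```text
time_s: 2.62
tcp_pos: [0.4463, -0.0479, 0.0419]
ee_rot: [[-0.928, -0.372, -0.009], [-0.372, 0.928, -0.002], [0.009, 0.002, -1.0]]
wrist_force: [-1.3, 0.3, 0.4]
gripper_width: 0.997
gripper_force: 0.0
```

Emit:
drive_tool([
  [35, 0, 0, 0, 0, 0, 0],
  [35, 0, 0, 0, 0, 0, 0],
  [35, 0, 0, 0, 0, 0, 0],
  [35, 0, 0, 0, 0, 0, 0],
  [35, 0, 0, 0, 0, 0, 0],
])

```text
time_s: 3.03
tcp_pos: [0.4501, -0.0474, 0.0468]
ee_rot: [[-0.928, -0.372, 0.003], [-0.372, 0.928, 0.001], [-0.003, -0.0, -1.0]]
wrist_force: [0.3, 1.3, 0.2]
gripper_width: 0.706
gripper_force: 0.0
```

Emit:
drive_tool([
  [35, 0, 0, 0, 0, 0, 0],
  [35, 0, 0, 0, 0, 0, 0],
  [35, 0, 0, 0, 0, 0, 0],
])

```text
time_s: 3.28
tcp_pos: [0.4495, -0.0475, 0.0459]
ee_rot: [[-0.928, -0.373, 0.001], [-0.373, 0.928, 0.0], [-0.001, -0.0, -1.0]]
wrist_force: [-0.5, 0.1, 0.0]
gripper_width: 0.48
gripper_force: 3.0
```

Emit:
drive_tool([
  [20, 0, 0, 0, 0, 0, 0],
  [20, 0, 0, 0, 0, 0, 0],
  [20, 0, 0, 0, 0, 0, 0],
  [20, 0, 0, 0, 0, 0, 0],
])

```text
time_s: 3.62
tcp_pos: [0.4496, -0.0475, 0.0459]
ee_rot: [[-0.928, -0.373, 0.0], [-0.373, 0.928, -0.0], [-0.0, -0.0, -1.0]]
wrist_force: [-0.3, 1.2, 5.9]
gripper_width: 0.465
gripper_force: 30.0
```

Emit:
drive_tool([
  [20, 0, 0, 15, 0, 0, 0],
  [20, 0, 0, 30, 0, 0, 0],
  [20, 0, 0, 30, 0, 0, 0],
  [20, 0, 0, 25, 0, 0, 0],
  [20, 0, 0, 0, 0, 0, 0],
])

```text
time_s: 4.03
tcp_pos: [0.4524, -0.047, 0.1499]
ee_rot: [[-0.928, -0.374, 0.01], [-0.374, 0.928, 0.001], [-0.01, -0.002, -1.0]]
wrist_force: [0.0, -0.5, -0.8]
gripper_width: 0.465
gripper_force: 30.0
```

Emit:
drive_tool([
  [20, 0, 0, 0, 0, 0, 0],
  [20, 0, 0, 0, 0, 0, 0],
  [20, 0, 0, 0, 0, 0, 0],
  [20, 0, 0, 0, 0, 0, 0],
  [20, 0, 0, 0, 0, 0, 0],
])

```text
time_s: 4.45
tcp_pos: [0.4488, -0.0476, 0.1444]
ee_rot: [[-0.928, -0.372, -0.003], [-0.372, 0.928, -0.001], [0.003, 0.0, -1.0]]
wrist_force: [-0.7, 0.4, -0.3]
gripper_width: 0.458
gripper_force: 30.0
```

```bash
python3 - <<'E'
from h import *
F=[]
for i in range(3):
    p=capture('top'); F.append(sense()['wrist_force'])
s=capture('side'); F.append(sense()['wrist_force'])
print(np.round(F,2), sense()['tcp_pos'])
print(sense()['moment'],sense()['effort'])
for q in (p,s):
    X,_=cloud(q,np.ones((400,640),bool))
    for c in [(.560,.196),(.586,0)]:
        r=np.hypot(X[:,0]-c[0],X[:,1]-c[1]); m=(r<.03)&(X[:,2]>.065)&(X[:,2]<.11)
        print(np.median(X[m],axis=0).round(4),m.sum())
E
```

```text
[[ 0.8   0.01 -0.39]
 [-0.68  0.02 -1.02]
 [-0.36  0.09 -0.27]
 [-0.04 -0.34 -0.86]] [ 0.44925994 -0.04751531  0.1451801 ]
[0.07664171 0.01037093 0.01314041] [-1.24728929e-03 -2.56065345e+01  1.51064909e+01  3.42960030e+00
 -7.33232335e-02 -6.92318122e-05]
[0.56   0.196  0.0761] 366
[5.86e-01 1.00e-04 9.46e-02] 384
[0.5597 0.1963 0.0758] 366
[0.5852 0.0022 0.0946] 227
```

Emit:
drive_tool([
  [20, 10.7, 23.5, 10, 0, 0, 0],
  [20, 16, 35, 10, 0, 0, 0],
  [20, 16, 35, 0, 0, 0, 0],
  [20, 16, 35, 0, 0, 0, 0],
  [20, 16, 35, 0, 0, 0, 0],
])

```text
time_s: 5.07
tcp_pos: [0.5246, 0.1177, 0.1658]
ee_rot: [[-0.928, -0.372, 0.001], [-0.372, 0.928, 0.0], [-0.001, 0.0, -1.0]]
wrist_force: [1.2, -0.2, -0.5]
gripper_width: 0.46
gripper_force: 30.0
```

Emit:
drive_tool([
  [20, 16, 35, 0, 0, 0, 0],
  [20, 12, 25, 0, 0, 0, 0],
  [20, 8, 20, 0, 0, 0, 0],
  [20, 0, 0, 0, 0, 0, 0],
  [20, 0, 0, 0, 0, 0, 0],
])

```text
time_s: 5.48
tcp_pos: [0.5599, 0.1969, 0.1647]
ee_rot: [[-0.927, -0.374, -0.001], [-0.374, 0.927, -0.001], [0.001, -0.0, -1.0]]
wrist_force: [-0.8, 0.0, -1.1]
gripper_width: 0.465
gripper_force: 30.0
```

Emit:
drive_tool([
  [20, 0, 0, -15, 0, 0, 0],
  [20, 0, 0, -10, 0, 0, 0],
  [20, 0, 0, -5, 0, 0, 0],
  [20, 0, 0, 0, 0, 0, 0],
  [20, 0, 0, 0, 0, 0, 0],
])

```text
time_s: 5.9
tcp_pos: [0.56, 0.1953, 0.1355]
ee_rot: [[-0.928, -0.372, -0.0], [-0.372, 0.928, -0.001], [0.001, -0.0, -1.0]]
wrist_force: [-0.4, 0.9, 0.2]
gripper_width: 0.464
gripper_force: 30.0
```

Emit:
drive_tool([
  [20, 0, 0, 0, 0, 0, 0],
  [20, 0, 0, 0, 0, 0, 0],
])

```text
time_s: 6.07
tcp_pos: [0.5604, 0.196, 0.1363]
ee_rot: [[-0.928, -0.373, 0.001], [-0.373, 0.928, 0.001], [-0.001, 0.0, -1.0]]
wrist_force: [0.1, 0.5, 0.5]
gripper_width: 0.461
gripper_force: 30.0
```

```bash
cat > lk.py <<'E'
from h import *
import sys
p=capture('top'); s=capture('side')
x0,x1,y0,y1=.48,.68,-.08,.28
for q,n in ((p,'t'),(s,'s')):
    X,_=cloud(q,np.ones((400,640),bool))
    for c in [(.560,.196),(.586,0)]:
        r=np.hypot(X[:,0]-c[0],X[:,1]-c[1]); m=(r<.033)&(X[:,2]>.062)&(X[:,2]<.102)
        print(n,'pan',np.median(X[m],axis=0).round(4),m.sum(),end=' ')
        m=(r<.04)&(X[:,2]>.105)&(X[:,2]<.17)
        if m.sum(): print('over',np.percentile(X[m],[2,50,98],axis=0).round(3).tolist())
        else: print()
st=sense(); print(st['tcp_pos'],st['wrist_force'],st['time_s'])
if len(sys.argv)>1: 
    cv2.imwrite(f'pics/{sys.argv[1]}.png',cv2.resize(np.hstack([p['frame'][150:270,210:350],s['frame'][150:270,250:390]])[:,:,::-1],None,fx=2.8,fy=2.8,interpolation=cv2.INTER_CUBIC))
E
python3 lk.py pl1
```

```text
t pan [0.541  0.1889 0.0755] 145 over [[0.54, 0.177, 0.106], [0.546, 0.19, 0.146], [0.556, 0.216, 0.159]]
t pan [5.858e-01 2.000e-04 9.450e-02] 449 
s pan [0.5574 0.2092 0.0759] 387 over [[0.538, 0.204, 0.106], [0.558, 0.216, 0.126], [0.578, 0.227, 0.148]]
s pan [0.5651 0.0205 0.0926] 21 
[0.5603582  0.19611683 0.13617078] [-0.28488951  0.23044345 -0.57053983] 6.1667
```

View pics/pl1.png

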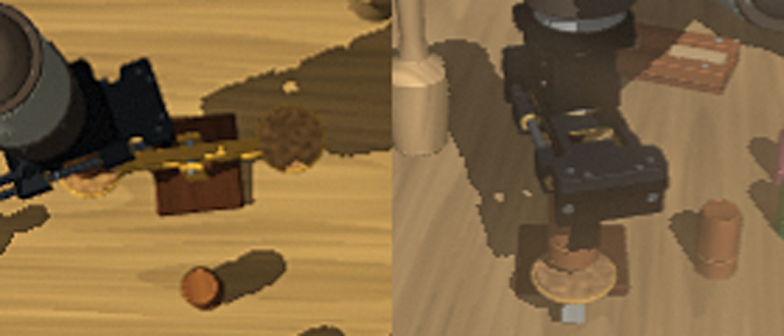

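The head hangs centred above the +y pan; the side crop shows it around (575,255).

Emit:
drive_tool([
  [20, 0, 0, -6, 0, 0, 0],
  [20, 0, 0, -4, 0, 0, 0],
  [20, 0, 0, -4, 0, 0, 0],
  [20, 0, 0, -2, 0, 0, 0],
  [20, 0, 0, 0, 0, 0, 0],
])

```text
time_s: 6.58
tcp_pos: [0.5597, 0.1958, 0.1186]
ee_rot: [[-0.928, -0.373, -0.001], [-0.373, 0.928, -0.001], [0.002, -0.0, -1.0]]
wrist_force: [-0.2, 0.9, -0.3]
gripper_width: 0.462
gripper_force: 30.0
```

Emit:
drive_tool([
  [20, 0, 0, -1, 0, 0, 0],
  [20, 0, 0, 0, 0, 0, 0],
  [20, 0, 0, 0, 0, 0, 0],
])

```text
time_s: 6.83
tcp_pos: [0.5602, 0.1961, 0.1186]
ee_rot: [[-0.928, -0.373, 0.0], [-0.373, 0.928, 0.0], [-0.0, 0.0, -1.0]]
wrist_force: [-0.6, -1.0, -0.7]
gripper_width: 0.462
gripper_force: 30.0
```

```bash
python3 lk.py
```

```text
t pan [0.5406 0.1887 0.0737] 129 over [[0.539, 0.177, 0.11], [0.546, 0.193, 0.13], [0.557, 0.217, 0.144]]
t pan [5.859e-01 4.000e-04 9.700e-02] 446 over [[0.59, -0.021, 0.105], [0.59, -0.021, 0.105], [0.59, -0.021, 0.105]]
s pan [0.5595 0.213  0.0741] 361 over [[0.538, 0.169, 0.105], [0.556, 0.219, 0.115], [0.581, 0.227, 0.167]]
s pan [nan nan nan] 0 
[0.5601835  0.19611231 0.11871748] [-0.31552002 -0.04255385 -1.40094777] 6.9333
  return _methods._mean(a, axis=axis, dtype=dtype,
  ret = um.true_divide(
```

Emit:
drive_tool([
  [60, 0, 0, 0, 0, 0, 0],
  [60, 0, 0, 0, 0, 0, 0],
  [75, 0, 0, 0, 0, 0, 0],
  [90, 0, 0, 0, 0, 0, 0],
  [100, 0, 0, 0, 0, 0, 0],
])

```text
time_s: 7.35
tcp_pos: [0.5602, 0.1961, 0.1187]
ee_rot: [[-0.928, -0.373, 0.0], [-0.373, 0.928, 0.0], [-0.0, 0.0, -1.0]]
wrist_force: [-0.8, -0.5, -0.1]
gripper_width: 0.74
gripper_force: 0.0
```

Emit:
drive_tool([
  [100, 0, 0, 0, 0, 0, 0],
  [100, 0, 0, 10, 0, 0, 0],
  [100, 0, 0, 30, 0, 0, 0],
  [100, 0, 0, 35, 0, 0, 0],
  [100, -5, -10, 20, 0, 0, 0],
])

```text
time_s: 7.77
tcp_pos: [0.5572, 0.1875, 0.2179]
ee_rot: [[-0.927, -0.374, 0.006], [-0.374, 0.927, 0.002], [-0.006, -0.0, -1.0]]
wrist_force: [1.3, 0.2, 0.4]
gripper_width: 0.99
gripper_force: 0.0
```

Emit:
drive_tool([
  [100, -30, -26, 0, 0, 0, 0],
  [100, -30, -26, 0, 0, 0, 0],
  [100, -30, -26, 0, 0, 0, 0],
  [100, -16, -16, -10, 0, 0, 0],
  [100, -5, -8, -30, 0, 0, 0],
])

```text
time_s: 8.18
tcp_pos: [0.4442, 0.0833, 0.178]
ee_rot: [[-0.928, -0.373, 0.01], [-0.373, 0.928, 0.005], [-0.011, 0.001, -1.0]]
wrist_force: [0.1, 1.2, -0.6]
gripper_width: 1.0
gripper_force: 0.0
```

```bash
python3 lk.py; python3 - <<'E'
from h import *
s=capture('side')
X,_=cloud(s,np.ones((400,640),bool))
m=(abs(X[:,0]-.443)<.03)&(abs(X[:,1]-.085)<.03)&(X[:,2]>.01)&(X[:,2]<.05)
Y=X[m][:,:2]
from scipy.optimize import least_squares
print(len(Y),least_squares(lambda c:np.hypot(*(Y-c).T)-.02,[.443,.085],loss='soft_l1',f_scale=.002).x)
E
```

```text
t pan [0.5555 0.1865 0.0735] 158 over [[0.542, 0.176, 0.109], [0.559, 0.192, 0.136], [0.579, 0.213, 0.142]]
t pan [0.5858 0.     0.0973] 453 
s pan [0.557  0.2127 0.0742] 402 over [[0.542, 0.185, 0.106], [0.559, 0.21, 0.13], [0.578, 0.217, 0.138]]
s pan [0.5852 0.006  0.0972] 296 
[0.44045105 0.08176586 0.17156554] [-0.46226323 -0.37865394 -0.00393093] 8.2833
201 [0.44214132 0.08351217]
```

Emit:
drive_tool([
  [100, 1.5, 1.5, -30, 0, 0, 0],
  [100, 0, 0, -33, 0, 0, 0],
  [100, 0, 0, -33, 0, 0, 0],
  [100, 0, 0, -28, 0, 0, 0],
  [80, 0, 0, 0, 0, 0, 0],
])

```text
time_s: 8.75
tcp_pos: [0.4446, 0.0853, 0.0462]
ee_rot: [[-0.928, -0.373, -0.007], [-0.373, 0.928, -0.004], [0.008, -0.001, -1.0]]
wrist_force: [-0.9, -0.3, 1.0]
gripper_width: 0.973
gripper_force: 0.0
```

Emit:
drive_tool([
  [20, 0, 0, 0, 0, 0, 0],
  [20, 0, 0, 0, 0, 0, 0],
  [20, 0, 0, 0, 0, 0, 0],
  [20, 0, 0, 0, 0, 0, 0],
  [20, 0, 0, 0, 0, 0, 0],
])

```text
time_s: 9.17
tcp_pos: [0.4465, 0.0861, 0.051]
ee_rot: [[-0.928, -0.373, 0.003], [-0.373, 0.928, 0.002], [-0.003, 0.0, -1.0]]
wrist_force: [-0.2, 0.3, -1.7]
gripper_width: 0.63
gripper_force: 0.0
```

Emit:
drive_tool([
  [20, 0, 0, 0, 0, 0, 0],
  [20, 0, 0, 0, 0, 0, 0],
  [20, 0, 0, 0, 0, 0, 0],
  [20, 0, 0, 0, 0, 0, 0],
  [20, 0, 0, 0, 0, 0, 0],
])

```text
time_s: 9.58
tcp_pos: [0.4459, 0.0856, 0.0502]
ee_rot: [[-0.928, -0.373, 0.001], [-0.373, 0.928, 0.0], [-0.001, -0.0, -1.0]]
wrist_force: [-1.2, -0.7, 6.4]
gripper_width: 0.459
gripper_force: 30.0
```

Emit:
drive_tool([
  [20, 0, 0, 15, 0, 0, 0],
  [20, 0, 0, 30, 0, 0, 0],
  [20, 0, 0, 35, 0, 0, 0],
  [20, 0, 0, 35, 0, 0, 0],
  [20, 0, 0, 25, 0, 0, 0],
])

```text
time_s: 10.0
tcp_pos: [0.4459, 0.0857, 0.1921]
ee_rot: [[-0.928, -0.373, 0.002], [-0.373, 0.928, 0.001], [-0.002, 0.0, -1.0]]
wrist_force: [1.2, 0.5, -2.0]
gripper_width: 0.458
gripper_force: 30.0
```

Emit:
drive_tool([
  [20, 0, 0, 0, 0, 0, 0],
  [20, 0, 0, 0, 0, 0, 0],
  [20, 0, 0, 0, 0, 0, 0],
  [20, 0, 0, 0, 0, 0, 0],
])

```text
time_s: 10.33
tcp_pos: [0.4444, 0.085, 0.1878]
ee_rot: [[-0.928, -0.372, -0.004], [-0.372, 0.928, -0.002], [0.004, -0.0, -1.0]]
wrist_force: [0.9, 0.3, -1.7]
gripper_width: 0.457
gripper_force: 30.0
```

```bash
python3 - <<'E'
from h import *
F=[]
for i in range(5):
    p=capture('top'); F.append(sense()['wrist_force'][2])
print(np.round(F,2), np.mean(F),sense()['tcp_pos'])
E
```

```text
[-2.49 -1.23 -1.83 -1.24 -1.  ] -1.5585947365579025 [0.44530051 0.08536343 0.18870626]
```

Emit:
drive_tool([
  [20, 20, -12, 0, 0, 0, 0],
  [20, 30, -18, 0, 0, 0, 0],
  [20, 30, -18, 0, 0, 0, 0],
  [20, 30, -18, 0, 0, 0, 0],
  [20, 20, -12, 0, 0, 0, 0],
])

```text
time_s: 11.0
tcp_pos: [0.5779, 0.0061, 0.1888]
ee_rot: [[-0.928, -0.372, 0.0], [-0.372, 0.928, -0.001], [0.0, -0.001, -1.0]]
wrist_force: [0.6, 1.5, -0.9]
gripper_width: 0.462
gripper_force: 30.0
```

Emit:
drive_tool([
  [20, 10.7, -7, -10, 0, 0, 0],
  [20, 0, 0, -15, 0, 0, 0],
  [20, 0, 0, -8, 0, 0, 0],
  [20, 0, 0, 0, 0, 0, 0],
  [20, 0, 0, 0, 0, 0, 0],
])

```text
time_s: 11.42
tcp_pos: [0.5858, 0.0006, 0.156]
ee_rot: [[-0.928, -0.373, -0.002], [-0.373, 0.928, -0.001], [0.002, -0.0, -1.0]]
wrist_force: [0.2, 0.4, 0.1]
gripper_width: 0.456
gripper_force: 30.0
```

```bash
python3 lk.py pl2
```

```text
t pan [0.5641 0.1676 0.0717] 25 
t pan [ 0.5653 -0.0127  0.0968] 94 over [[0.563, -0.025, 0.11], [0.567, -0.006, 0.141], [0.585, 0.014, 0.169]]
s pan [0.557  0.2129 0.0741] 403 over [[0.542, 0.184, 0.107], [0.559, 0.21, 0.13], [0.578, 0.217, 0.138]]
s pan [0.5854 0.012  0.0971] 217 over [[0.563, 0.001, 0.11], [0.579, 0.018, 0.141], [0.598, 0.032, 0.168]]
[0.5865597  0.00093801 0.15744325] [ 0.08248176 -0.11149977 -1.13743876] 11.5167
```

View pics/pl2.png

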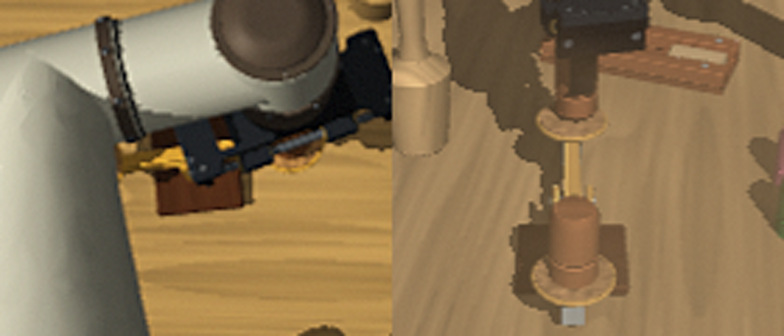

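The first head stands on the +y pan, at about (575,240) in the side crop. The second is above the -y pan at (577,105), about 5 mm off in x, so I'll shift it. Then I'll press the pan down slowly.

Emit:
drive_tool([
  [20, 4.5, 1.5, -3, 0, 0, 0],
  [20, 0, 0, -4, 0, 0, 0],
  [20, 0, 0, -3, 0, 0, 0],
  [20, 0, 0, -1.5, 0, 0, 0],
  [20, 0, 0, -1.5, 0, 0, 0],
])

```text
time_s: 11.93
tcp_pos: [0.5909, 0.0021, 0.1435]
ee_rot: [[-0.928, -0.373, 0.0], [-0.373, 0.928, -0.0], [-0.0, -0.0, -1.0]]
wrist_force: [0.1, 0.5, -0.6]
gripper_width: 0.456
gripper_force: 30.0
```

Emit:
drive_tool([
  [20, 0, 0, -1.5, 0, 0, 0],
  [20, 0, 0, -1.5, 0, 0, 0],
  [20, 0, 0, -2, 0, 0, 0],
  [20, 0, 0, -2, 0, 0, 0],
  [20, 0, 0, -2, 0, 0, 0],
])

```text
time_s: 12.35
tcp_pos: [0.5909, 0.0019, 0.1345]
ee_rot: [[-0.928, -0.373, 0.0], [-0.373, 0.928, -0.0], [-0.0, -0.0, -1.0]]
wrist_force: [0.0, -1.0, 0.1]
gripper_width: 0.458
gripper_force: 30.0
```

Emit:
drive_tool([
  [20, 0, 0, -2, 0, 0, 0],
  [20, 0, 0, -2, 0, 0, 0],
  [20, 0, 0, -2, 0, 0, 0],
  [20, 0, 0, -1.5, 0, 0, 0],
  [20, 0, 0, -1.5, 0, 0, 0],
])

```text
time_s: 12.77
tcp_pos: [0.5908, 0.0022, 0.1253]
ee_rot: [[-0.928, -0.373, 0.0], [-0.373, 0.928, 0.0], [-0.0, 0.0, -1.0]]
wrist_force: [0.9, 0.6, -0.7]
gripper_width: 0.46
gripper_force: 30.0
```

```bash
python3 lk.py
```

```text
t pan [nan nan nan] 0 
t pan [ 0.5683 -0.0096  0.0766] 148 over [[0.569, -0.025, 0.108], [0.574, -0.004, 0.13], [0.591, 0.016, 0.143]]
s pan [0.5576 0.2121 0.0945] 276 over [[0.541, 0.186, 0.107], [0.558, 0.211, 0.142], [0.578, 0.217, 0.16]]
s pan [0.5836 0.0172 0.077 ] 266 over [[0.567, 0.007, 0.107], [0.582, 0.026, 0.123], [0.604, 0.034, 0.145]]
[0.59061111 0.00216992 0.12513205] [ 0.97362522  1.0343881  -1.56354276] 12.8667
  return _methods._mean(a, axis=axis, dtype=dtype,
  ret = um.true_divide(
```

Emit:
drive_tool([
  [20, 0, 0, -1, 0, 0, 0],
  [20, 0, 0, -1, 0, 0, 0],
  [20, 0, 0, -0.3, 0, 0, 0],
  [60, 0, 0, 0, 0, 0, 0],
  [60, 0, 0, 0, 0, 0, 0],
])

```text
time_s: 13.28
tcp_pos: [0.5909, 0.002, 0.1234]
ee_rot: [[-0.928, -0.373, 0.0], [-0.373, 0.928, -0.0], [-0.0, -0.0, -1.0]]
wrist_force: [-0.1, -0.1, 0.3]
gripper_width: 0.538
gripper_force: 0.0
```

Emit:
drive_tool([
  [100, 0, 0, 0, 0, 0, 0],
  [100, 0, 0, 0, 0, 0, 0],
  [100, 0, 0, 0, 0, 0, 0],
  [100, 0, 0, 0, 0, 0, 0],
  [100, 0, 0, 0, 0, 0, 0],
])

```text
time_s: 13.7
tcp_pos: [0.5908, 0.002, 0.1233]
ee_rot: [[-0.928, -0.373, 0.0], [-0.373, 0.928, -0.0], [-0.0, -0.0, -1.0]]
wrist_force: [-0.0, -0.8, 1.8]
gripper_width: 0.895
gripper_force: 0.0
```

Emit:
drive_tool([
  [100, -2, -1, 0, 0, 0, -0.121],
  [100, -3, -1, 0, 0, 0, -0.121],
  [100, 0, 0, 0, 0, 0, -0.121],
  [100, 0, 0, 0, 0, 0, -0.121],
  [100, 0, 0, 0, 0, 0, -0.121],
])

```text
time_s: 14.12
tcp_pos: [0.5858, 0.0, 0.1233]
ee_rot: [[-0.974, 0.227, 0.0], [0.227, 0.974, 0.0], [-0.0, 0.0, -1.0]]
wrist_force: [0.3, 0.2, -1.0]
gripper_width: 0.999
gripper_force: 0.0
```

Emit:
drive_tool([
  [100, 0, 0, 0, 0, 0, 0],
  [100, 0, 0, 0, 0, 0, 0],
  [100, 0, 0, 0, 0, 0, 0],
  [100, 0, 0, 0, 0, 0, 0],
  [100, 0, 0, 0, 0, 0, 0],
])

```text
time_s: 14.53
tcp_pos: [0.5858, 0.0, 0.1232]
ee_rot: [[-0.975, 0.22, -0.0], [0.22, 0.975, -0.0], [0.0, -0.0, -1.0]]
wrist_force: [-0.7, -1.1, 0.9]
gripper_width: 0.999
gripper_force: 0.0
```

```bash
python3 lk.py pl3; python3 - <<'E'
from h import *
from scipy.optimize import least_squares
s=capture('side'); X,_=cloud(s,np.ones((400,640),bool))
for c,z0 in (((.5855,.0),.09),((.56,.196),.11)):
    m=(np.hypot(X[:,0]-c[0],X[:,1]-c[1])<.026)&(X[:,2]>z0)&(X[:,2]<z0+.03); Y=X[m][:,:2]
    print(len(Y),least_squares(lambda c:np.hypot(*(Y-c).T)-.02,c,loss='soft_l1',f_scale=.002).x)
E
```

```text
t pan [nan nan nan] 0 
t pan [0.5655 0.0053 0.0731] 115 over [[0.571, -0.008, 0.113], [0.573, 0.004, 0.132], [0.576, 0.017, 0.135]]
s pan [0.5576 0.2109 0.0971] 264 over [[0.541, 0.186, 0.107], [0.558, 0.211, 0.143], [0.578, 0.217, 0.162]]
s pan [0.5786 0.0179 0.0741] 231 over [[0.567, 0.004, 0.106], [0.576, 0.016, 0.12], [0.587, 0.021, 0.135]]
[5.85806610e-01 3.72421949e-05 1.23254757e-01] [-0.04399956  1.17131549  0.31327052] 14.6333
88 [0.58689316 0.00072066]
209 [0.56012831 0.19604812]
  return _methods._mean(a, axis=axis, dtype=dtype,
  ret = um.true_divide(
```

View pics/pl3.png

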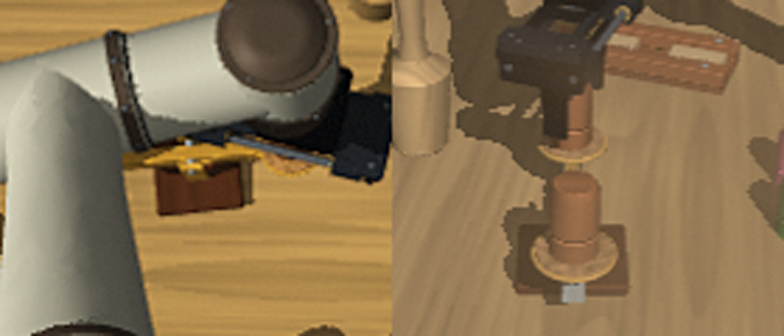

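Both heads stand free on their pans. The -y one, at (575,110) in the side crop, is down, so it's the heavy head. I'll regrip it and lift slowly.

Emit:
drive_tool([
  [20, 0, 0, 0, 0, 0, 0],
  [20, 0, 0, 0, 0, 0, 0],
  [20, 0, 0, 0, 0, 0, 0],
  [20, 0, 0, 0, 0, 0, 0],
  [20, 0, 0, 0, 0, 0, 0],
])

```text
time_s: 15.1
tcp_pos: [0.5858, 0.0, 0.1232]
ee_rot: [[-0.975, 0.221, -0.0], [0.221, 0.975, -0.0], [0.0, -0.0, -1.0]]
wrist_force: [0.8, -0.3, -0.2]
gripper_width: 0.706
gripper_force: 0.0
```

Emit:
drive_tool([
  [20, 0, 0, 0, 0, 0, 0],
  [20, 0, 0, 0, 0, 0, 0],
  [20, 0, 0, 0, 0, 0, 0],
  [20, 0, 0, 0, 0, 0, 0],
  [20, 0, 0, 0, 0, 0, 0],
])

```text
time_s: 15.52
tcp_pos: [0.5861, 0.0003, 0.1234]
ee_rot: [[-0.975, 0.221, 0.001], [0.221, 0.975, 0.0], [-0.001, 0.001, -1.0]]
wrist_force: [-0.1, 1.0, 1.4]
gripper_width: 0.46
gripper_force: 30.0
```

Emit:
drive_tool([
  [20, 0, 0, 1.5, 0, 0, 0],
  [20, 0, 0, 2, 0, 0, 0],
  [20, 0, 0, 2, 0, 0, 0],
  [20, 0, 0, 2, 0, 0, 0],
  [20, 0, 0, 2, 0, 0, 0],
])

```text
time_s: 15.93
tcp_pos: [0.5855, -0.0001, 0.1328]
ee_rot: [[-0.975, 0.222, -0.001], [0.222, 0.975, -0.0], [0.001, -0.0, -1.0]]
wrist_force: [-0.7, -0.1, -1.2]
gripper_width: 0.461
gripper_force: 30.0
```

Emit:
drive_tool([
  [20, 0, 0, 2, 0, 0, 0],
  [20, 0, 0, 2, 0, 0, 0],
  [20, 0, 0, 2, 0, 0, 0],
  [20, 0, 0, 2, 0, 0, 0],
  [20, 0, 0, 2, 0, 0, 0],
])

```text
time_s: 16.35
tcp_pos: [0.5858, 0.0001, 0.143]
ee_rot: [[-0.975, 0.221, 0.0], [0.221, 0.975, 0.0], [-0.0, 0.0, -1.0]]
wrist_force: [-0.5, -0.2, -0.4]
gripper_width: 0.455
gripper_force: 30.0
```

Emit:
drive_tool([
  [20, 0, 0, 2, 0, 0, 0],
  [20, 0, 0, 2, 0, 0, 0],
  [20, 0, 0, 3, 0, 0, 0],
  [20, 0, 0, 5, 0, 0, 0],
  [20, 0, 0, 8, 0, 0, 0],
])

```text
time_s: 16.77
tcp_pos: [0.5853, -0.0001, 0.1626]
ee_rot: [[-0.975, 0.221, -0.002], [0.221, 0.975, -0.0], [0.002, -0.001, -1.0]]
wrist_force: [-0.8, -0.2, -1.9]
gripper_width: 0.456
gripper_force: 30.0
```

Emit:
drive_tool([
  [20, 0, 0, 10, 0, 0, 0],
  [20, 0, -10, 10, 0, 0, 0],
  [20, -5, -25, 5, 0, 0, 0],
  [20, -8, -35, 0, 0, 0, 0],
  [20, -8, -35, 0, 0, 0, 0],
])

```text
time_s: 17.18
tcp_pos: [0.5651, -0.106, 0.1896]
ee_rot: [[-0.976, 0.219, 0.003], [0.219, 0.976, -0.0], [-0.003, 0.001, -1.0]]
wrist_force: [0.4, 0.2, -1.6]
gripper_width: 0.454
gripper_force: 30.0
```

Emit:
drive_tool([
  [20, -8, -38, 0, 0, 0, 0],
  [20, -8, -38, 0, 0, 0, 0],
  [20, -8, -38, 0, 0, 0, 0],
  [20, -8, -38, -20, 0, 0, 0],
  [20, -5, -30, -20, 0, 0, 0],
])

```text
time_s: 17.6
tcp_pos: [0.5283, -0.2886, 0.1512]
ee_rot: [[-0.975, 0.222, 0.005], [0.222, 0.975, -0.002], [-0.006, -0.001, -1.0]]
wrist_force: [0.4, 0.6, -1.9]
gripper_width: 0.456
gripper_force: 30.0
```

Emit:
drive_tool([
  [20, -1.8, -13.3, -20, 0, 0, 0],
  [20, 0, 0, -15, 0, 0, 0],
  [20, 0, 0, 0, 0, 0, 0],
  [20, 0, 0, 0, 0, 0, 0],
  [20, 0, 0, 0, 0, 0, 0],
])

```text
time_s: 18.02
tcp_pos: [0.5273, -0.2988, 0.1154]
ee_rot: [[-0.975, 0.22, 0.002], [0.22, 0.975, -0.001], [-0.003, -0.001, -1.0]]
wrist_force: [0.4, -0.4, -1.3]
gripper_width: 0.457
gripper_force: 30.0
```

```bash
python3 lk.py 2>/dev/null; cat > cr.py <<'E'
from h import *
from scipy.optimize import least_squares
import sys
C=np.array([.5397,-.3035]); a=np.deg2rad(-13.1); ex=np.array([np.cos(a),np.sin(a)]); ey=np.array([-ex[1],ex[0]])
s=capture('side'); p=capture('top'); st=sense(); T=st['tcp_pos']
for q in (s,p):
    X,_=cloud(q,np.ones((400,640),bool)); z0=T[2]-.049
    m=(np.hypot(X[:,0]-T[0],X[:,1]-T[1])<.03)&(X[:,2]>z0)&(X[:,2]<z0+.025); Y=X[m][:,:2]
    if len(Y)>15:
        c=least_squares(lambda c:np.hypot(*(Y-c).T)-.02,T[:2],loss='soft_l1',f_scale=.002).x
        print('head',len(Y),c.round(4),'cradle xy',((c-C)@ex).round(4),((c-C)@ey).round(4))
c=T[:2]-C; print('tcp',T,'cradle',(c@ex).round(4),(c@ey).round(4),st['wrist_force'],st['time_s'])
if len(sys.argv)>1: 
    cv2.imwrite(f'pics/{sys.argv[1]}.png',cv2.resize(np.hstack([p['frame'][165:285,360:480],s['frame'][100:220,275:415]])[:,:,::-1],None,fx=3,fy=3,interpolation=cv2.INTER_CUBIC))
E
python3 cr.py c1
```

```text
t pan [0.5471 0.1833 0.0737] 242 over [[0.543, 0.176, 0.111], [0.559, 0.192, 0.136], [0.579, 0.213, 0.142]]
t pan [ 5.859e-01 -1.000e-04  9.710e-02] 445 
s pan [0.557  0.2128 0.0741] 405 over [[0.541, 0.185, 0.106], [0.559, 0.21, 0.13], [0.578, 0.217, 0.138]]
s pan [0.5846 0.0045 0.0971] 282 
[ 0.52754345 -0.2983916   0.11563438] [-0.02993421  0.37311476 -1.47451894] 18.1167
head 79 [ 0.5272 -0.2999] cradle xy -0.013 0.0007
tcp [ 0.52723432 -0.29818295  0.11517274] cradle -0.0133 0.0024 [ 0.19539581 -0.08743611 -1.42322473] 18.2167
```

View pics/c1.png

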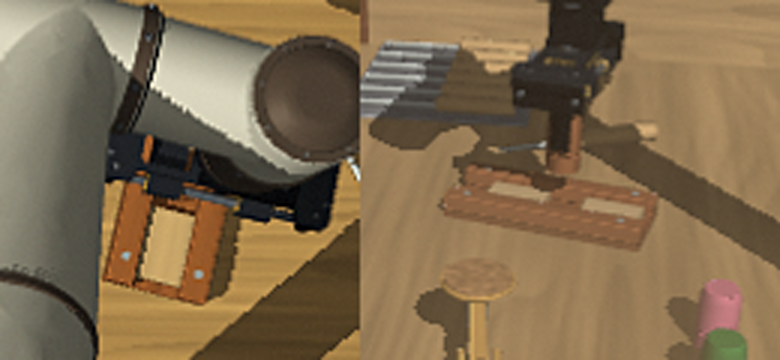

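Emit:
drive_tool([
  [20, -2.2, -0.5, -8, 0, 0, 0],
  [20, 0, 0, -10, 0, 0, 0],
  [20, 0, 0, -8, 0, 0, 0],
  [20, 0, 0, -4, 0, 0, 0],
  [20, 0, 0, 0, 0, 0, 0],
])

```text
time_s: 18.63
tcp_pos: [0.5231, -0.2986, 0.0816]
ee_rot: [[-0.975, 0.221, -0.004], [0.221, 0.975, 0.001], [0.004, 0.0, -1.0]]
wrist_force: [-0.6, -0.6, -1.5]
gripper_width: 0.454
gripper_force: 30.0
```

Emit:
drive_tool([
  [20, 0, 0, -2, 0, 0, 0],
  [20, 0, 0, -2, 0, 0, 0],
  [20, 0, 0, -1, 0, 0, 0],
  [20, 0, 0, -1, 0, 0, 0],
  [20, 0, 0, 0, 0, 0, 0],
])

```text
time_s: 19.05
tcp_pos: [0.5242, -0.299, 0.0776]
ee_rot: [[-0.975, 0.221, 0.0], [0.221, 0.975, 0.0], [-0.0, 0.0, -1.0]]
wrist_force: [-0.4, 0.4, -2.2]
gripper_width: 0.46
gripper_force: 30.0
```

```bash
python3 cr.py
```

```text
head 77 [ 0.5241 -0.2999] cradle xy -0.016 -0.0
tcp [ 0.52423611 -0.29907848  0.07783322] cradle -0.0161 0.0008 [-0.68712887  0.3761468  -1.98843436] 19.15
```

Emit:
drive_tool([
  [20, 0, 0, -1, 0, 0, 0],
  [20, 0, 0, -1, 0, 0, 0],
  [20, 0, 0, -1, 0, 0, 0],
  [20, 0, 0, -1, 0, 0, 0],
  [20, 0, 0, 0, 0, 0, 0],
])

```text
time_s: 19.57
tcp_pos: [0.524, -0.2989, 0.0734]
ee_rot: [[-0.975, 0.221, -0.0], [0.221, 0.975, 0.0], [0.0, 0.0, -1.0]]
wrist_force: [0.6, 0.4, -0.5]
gripper_width: 0.458
gripper_force: 30.0
```

Emit:
drive_tool([
  [20, 0, 0, -1, 0, 0, 0],
  [20, 0, 0, -1, 0, 0, 0],
  [20, 0, 0, 0, 0, 0, 0],
])

```text
time_s: 19.82
tcp_pos: [0.524, -0.2989, 0.0714]
ee_rot: [[-0.975, 0.221, -0.0], [0.221, 0.975, 0.0], [0.0, 0.0, -1.0]]
wrist_force: [-0.7, -0.6, -1.5]
gripper_width: 0.459
gripper_force: 30.0
```

Emit:
drive_tool([
  [20, 0, 0, -1, 0, 0, 0],
  [20, 0, 0, 0, 0, 0, 0],
])

```text
time_s: 19.98
tcp_pos: [0.5241, -0.299, 0.0705]
ee_rot: [[-0.975, 0.221, -0.0], [0.221, 0.975, 0.0], [0.0, 0.0, -1.0]]
wrist_force: [-0.2, -0.4, -1.5]
gripper_width: 0.457
gripper_force: 30.0
```

Still no contact; I'll keep going in small steps.

Emit:
drive_tool([
  [20, 0, 0, -1, 0, 0, 0],
  [20, 0, 0, 0, 0, 0, 0],
])

```text
time_s: 20.15
tcp_pos: [0.524, -0.299, 0.0695]
ee_rot: [[-0.975, 0.221, -0.0], [0.221, 0.975, 0.0], [0.0, 0.0, -1.0]]
wrist_force: [-0.4, -0.1, -1.3]
gripper_width: 0.457
gripper_force: 30.0
```

Emit:
drive_tool([
  [20, 0, 0, -0.7, 0, 0, 0],
  [20, 0, 0, 0, 0, 0, 0],
])

```text
time_s: 20.32
tcp_pos: [0.5241, -0.299, 0.0689]
ee_rot: [[-0.975, 0.221, -0.0], [0.221, 0.975, 0.0], [0.0, 0.0, -1.0]]
wrist_force: [-0.3, 0.5, -0.4]
gripper_width: 0.454
gripper_force: 30.0
```

Emit:
drive_tool([
  [20, 0, 0, -1, 0, 0, 0],
  [20, 0, 0, 0, 0, 0, 0],
])

```text
time_s: 20.48
tcp_pos: [0.5241, -0.299, 0.0678]
ee_rot: [[-0.975, 0.221, -0.0], [0.221, 0.975, 0.0], [0.0, 0.0, -1.0]]
wrist_force: [-0.5, -0.5, -1.8]
gripper_width: 0.456
gripper_force: 30.0
```

Emit:
drive_tool([
  [20, 0, 0, -1, 0, 0, 0],
  [20, 0, 0, -1, 0, 0, 0],
  [20, 0, 0, 0, 0, 0, 0],
])

```text
time_s: 20.73
tcp_pos: [0.524, -0.299, 0.0657]
ee_rot: [[-0.975, 0.221, -0.0], [0.221, 0.975, 0.0], [0.0, 0.0, -1.0]]
wrist_force: [0.6, -0.4, -1.4]
gripper_width: 0.457
gripper_force: 30.0
```

Emit:
drive_tool([
  [20, 0, 0, -1, 0, 0, 0],
  [20, 0, 0, -1, 0, 0, 0],
  [20, 0, 0, 0, 0, 0, 0],
])

```text
time_s: 20.98
tcp_pos: [0.5241, -0.299, 0.0638]
ee_rot: [[-0.975, 0.221, -0.0], [0.221, 0.975, 0.0], [0.0, 0.0, -1.0]]
wrist_force: [0.1, 0.1, -2.1]
gripper_width: 0.456
gripper_force: 30.0
```

Emit:
drive_tool([
  [20, 0, 0, -1, 0, 0, 0],
  [20, 0, 0, -1, 0, 0, 0],
  [20, 0, 0, 0, 0, 0, 0],
])

```text
time_s: 21.23
tcp_pos: [0.5241, -0.2991, 0.0618]
ee_rot: [[-0.975, 0.221, -0.0], [0.221, 0.975, 0.0], [0.0, -0.0, -1.0]]
wrist_force: [0.9, -0.8, -1.3]
gripper_width: 0.455
gripper_force: 30.0
```

Emit:
drive_tool([
  [20, 0, 0, -1, 0, 0, 0],
  [20, 0, 0, -0.8, 0, 0, 0],
  [20, 0, 0, 0, 0, 0, 0],
])

```text
time_s: 21.48
tcp_pos: [0.5241, -0.2991, 0.06]
ee_rot: [[-0.975, 0.221, -0.0], [0.221, 0.975, -0.0], [0.0, -0.0, -1.0]]
wrist_force: [0.3, -1.8, -0.9]
gripper_width: 0.455
gripper_force: 30.0
```

Emit:
drive_tool([
  [20, 0, 0, -0.5, 0, 0, 0],
  [20, 0, 0, 0, 0, 0, 0],
])

```text
time_s: 21.65
tcp_pos: [0.5241, -0.2991, 0.0596]
ee_rot: [[-0.975, 0.221, -0.0], [0.221, 0.975, -0.0], [0.0, -0.0, -1.0]]
wrist_force: [-0.1, -0.6, -1.4]
gripper_width: 0.457
gripper_force: 30.0
```

Emit:
drive_tool([
  [20, 0, 0, -0.6, 0, 0, 0],
  [20, 0, 0, 0, 0, 0, 0],
  [60, 0, 0, 0, 0, 0, 0],
  [60, 0, 0, 0, 0, 0, 0],
  [60, 0, 0, 0, 0, 0, 0],
])

```text
time_s: 22.07
tcp_pos: [0.5243, -0.299, 0.0592]
ee_rot: [[-0.975, 0.221, 0.0], [0.221, 0.975, -0.0], [-0.0, 0.0, -1.0]]
wrist_force: [0.5, 0.3, -0.1]
gripper_width: 0.573
gripper_force: 0.0
```

Emit:
drive_tool([
  [100, 0, 0, 0, 0, 0, 0],
  [100, 0, 0, 0, 0, 0, 0],
  [100, 0, 0, 0, 0, 0, 0],
  [100, 0, 0, 0, 0, 0, 0],
  [100, 0, 0, 0, 0, 0, 0],
])

```text
time_s: 22.48
tcp_pos: [0.5242, -0.299, 0.0591]
ee_rot: [[-0.975, 0.221, 0.0], [0.221, 0.975, -0.0], [-0.0, -0.0, -1.0]]
wrist_force: [0.5, -0.2, -0.4]
gripper_width: 0.894
gripper_force: 0.0
```

Emit:
drive_tool([
  [100, 0, 0, 10, 0, 0, 0],
  [100, 0, 0, 25, 0, 0, 0],
  [100, 0, 0, 35, 0, 0, 0],
  [100, 0, 0, 35, 0, 0, 0],
  [100, 0, 0, 35, 0, 0, 0],
])

```text
time_s: 22.9
tcp_pos: [0.5238, -0.299, 0.2014]
ee_rot: [[-0.975, 0.221, 0.0], [0.221, 0.975, -0.0], [-0.0, -0.0, -1.0]]
wrist_force: [0.8, -0.3, -0.6]
gripper_width: 0.999
gripper_force: 0.0
```

Emit:
drive_tool([
  [100, -20, -30, 20, 0, 0, 0],
  [100, -20, -30, 10, 0, 0, 0],
  [100, -20, -30, 0, 0, 0, 0],
  [100, -20, -30, 0, 0, 0, 0],
  [100, -20, -30, 0, 0, 0, 0],
])

```text
time_s: 23.32
tcp_pos: [0.4232, -0.4501, 0.2307]
ee_rot: [[-0.975, 0.221, 0.002], [0.221, 0.975, -0.001], [-0.002, -0.001, -1.0]]
wrist_force: [0.6, 0.0, -1.3]
gripper_width: 1.004
gripper_force: 0.0
```

Emit:
drive_tool([
  [100, -20, -30, 0, 0, 0, 0],
  [100, -20, -30, 0, 0, 0, 0],
  [100, 0, 0, 0, 0, 0, 0],
  [100, 0, 0, 0, 0, 0, 0],
  [100, 0, 0, 0, 0, 0, 0],
])

```text
time_s: 23.73
tcp_pos: [0.384, -0.5089, 0.2295]
ee_rot: [[-0.975, 0.222, 0.0], [0.222, 0.975, 0.0], [-0.0, 0.0, -1.0]]
wrist_force: [-0.3, 0.1, 0.2]
gripper_width: 1.0
gripper_force: 0.0
```

```bash
python3 lk.py 2>/dev/null; python3 - <<'E'
from h import *
s=capture('side'); p=capture('top')
for q in (s,p):
    X,_=cloud(q,np.ones((400,640),bool))
    m=(np.hypot(X[:,0]-.524,X[:,1]+.3)<.03)&(X[:,2]>.04)&(X[:,2]<.12)
    print(np.percentile(X[m],[2,50,98],axis=0).round(4).tolist(),m.sum())
cv2.imwrite('pics/end.png',cv2.resize(np.hstack([p['frame'][165:285,360:480],s['frame'][100:220,275:415]])[:,:,::-1],None,fx=3,fy=3,interpolation=cv2.INTER_CUBIC))
E
```

```text
t pan [0.5473 0.1834 0.0737] 239 over [[0.542, 0.176, 0.108], [0.559, 0.192, 0.135], [0.578, 0.213, 0.141]]
t pan [5.857e-01 3.000e-04 9.720e-02] 447 
s pan [0.5569 0.2128 0.0741] 403 over [[0.541, 0.185, 0.106], [0.559, 0.21, 0.13], [0.578, 0.217, 0.138]]
s pan [0.5852 0.0048 0.097 ] 287 
[ 0.38484585 -0.50815096  0.22950155] [-0.20013313 -0.13389448  0.79900936] 23.8333
[[0.5046, -0.31, 0.0413], [0.523, -0.2857, 0.0624], [0.5411, -0.2761, 0.075]] 141
[[0.5069, -0.3155, 0.0433], [0.5232, -0.2963, 0.0715], [0.5426, -0.2806, 0.0775]] 192
```

View pics/end.png

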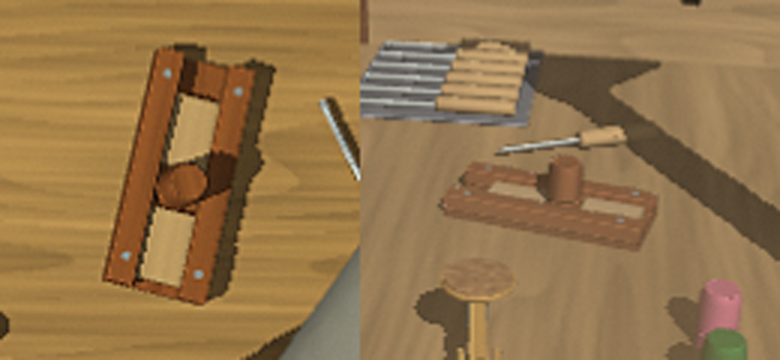

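The heavy head sits upright in the recess: top crop (185,185), side crop (565,180). Its top reads about 72–75 mm, as expected with the underside near 8 mm. The lighter head is still on the +y pan, so I'm handing in.

```bash
python3 -c "
from station import *
print(finish_job())"
```

```text
the job is handed in; nothing more can be done
None
```

The balance dropped on the −y side; I seated that head upright in the cradle recess and left the lighter one standing on the +y pan, then handed the job in at about 24 s of 72 s (no verdict was returned).

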